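# Turn the screwdriver round in its bench rack

### The job

The red-handled screwdriver was put into the blue bench rack the wrong way round, with its handle under the clear cover and its bare blade sticking out. Pull it right out of the rack, turn it round and lay it back in the same lane blade first, straight and fully home, so that its handle is ready to take like that of the yellow one beside it; then swing the yellow keeper bar shut across the front. Do not disturb the yellow screwdriver or knock about the other things on the bench.

Things in the scene. Friction and masses are not known exactly. Their poses are not given: they have to be found in the camera images.
- rack: Blue bench rack, fixed, place and yaw vary. Origin: centre of the lanes, on the bench. +x to its closed back, -x to its open front. Floor plate 4 mm thick, x -120 to +110, y -128 to +84 mm. Two lanes along x, centre lines at y = +42 and -42 mm; one holds the red, one the yellow screwdriver. Front half of a lane (x -104 to +4 mm): open flat apron, no side walls. Rear half: tunnel under the cover.
- rack_cover (a point): Middle of the front edge of the rack's clear cover, on its underside, 44 mm above the bench (cover top at 48 mm); axes as the rack's. From here 101 mm back to the inner face of the back wall (rack x = +105 mm), which is the stop for a blade tip. Under the cover each lane is a tunnel 44 mm wide and 40 mm high.
- driver_mid (a point): Centre of the red screwdriver, half-way along on its axis, 15 mm above its underside. x axis: from the handle's butt to the blade tip. 200 mm long: handle x -100 to -5, shaft x -5 to +100 mm. About 0.13 kg, balance point 24 mm behind the centre, so it lies flat on its handle with the shaft level, 11 mm clear. Starts with the handle in the tunnel. Home: tip at the back wall, centre at rack x = about +5 mm.
- driver_handle (a point): Middle of the red handle, 52.5 mm behind the screwdriver's centre; handle 95 mm long, 28 mm wide, 30 mm high, flat-sided, does not roll.
- driver_tip (a point): Blade tip of the red screwdriver, on its axis, 100 mm ahead of its centre. The shaft is round steel, 8 mm thick; at the start it lies bare over the apron, pointing out of the rack.
- neighbour_mid (a point): Centre of the yellow-handled screwdriver, same size and axes as the red one, stowed the right way round in the other lane. Leave it there.
- keeper (a joint): Angle of the yellow keeper bar about its upright hinge, rad: 0 = shut across the rack's front (its stop), grows as it swings out, to 1.75; starts open at 1.35 to 1.6. Friction (0.25 N m) holds it where it is left. Straight bar 8 mm thick, reaching 195 mm from the hinge, 8 to 24 mm above the bench. Shut, its inner face is at rack x = -105 mm, just outside the butts of screwdrivers that are home.
- keeper_hinge (a point): Hinge axis of the keeper bar, at rack x = -109, y = -115 mm, 16 mm above the bench. Shut, the bar points from here along the rack's +y; open, it points away from the rack's front (-x). Seen from above it turns clockwise to shut.
- keeper_end (a point): Point on the keeper bar's centre line near its free end, 190 mm from the hinge, 16 mm above the bench; a round black post, 14 mm thick, stands there, its top 48 mm above the bench.
- carton: Cardboard carton 90 x 70 x 50 mm. Bystander, loose, leave it alone; origin at the centre of its underside.
- junction: Grey junction box 85 x 85 x 47 mm. Bystander, loose, leave it alone; origin at the centre of its underside.
- tape: Roll of black tape, 90 mm across, 19 mm high. Bystander, loose, leave it alone; origin at the centre of its underside.
- measure: Orange tape measure 70 x 36 x 65 mm. Bystander, loose, leave it alone; origin at the centre of its underside.
- spray: Green spray can, 60 mm across, 160 mm tall. Bystander, loose, leave it alone; origin at the centre of its underside.

How it is judged (in metres and radians):
On the way, in this order (a step that is already met when the one before it is completed fails the run):
1. the red screwdriver is right out of the rack's covered tunnel (x of driver_mid in the frame of rack below -0.105 m), for 0.1 s.
2. it lies blade first in a lane, straight and fully home (x of driver_tip in the frame of rack between 0.093 and 0.112 m and x of driver_mid in the frame of rack between -0.01 and 0.012 m and z of driver_mid in the frame of rack between 0.012 and 0.026 m and z of driver_tip in the frame of rack between 0.01 and 0.028 m and ((y of driver_mid in the frame of rack between 0.027 and 0.057 m and y of driver_tip in the frame of rack between 0.02 and 0.064 m) or (y of driver_mid in the frame of rack between -0.057 and -0.027 m and y of driver_tip in the frame of rack between -0.064 and -0.02 m))), for 0.2 s.
3. the keeper bar is shut across the front (value of joint keeper below 0.06 rad), for 0.2 s.
At the end, for the whole second after the job is handed in: The red screwdriver lies at rest on the rack floor, blade under the cover with its tip within 12 mm of the back wall, its centre within 15 mm and its tip within 22 mm of the centre line of its lane, the keeper bar is shut (joint under 0.06 rad), and the yellow screwdriver is still in its lane (all of step 2 and linear speed of driver below 0.02 m/s and value of joint keeper below 0.06 rad and horizontal distance between neighbour_mid and rack between 0.036 and 0.05 m); the robot touches nothing.
It fails at once if the yellow screwdriver is disturbed (moved more than 15 mm) (distance of neighbour_mid from where it was at the start of the episode above 0.015 m).
It fails at once if another thing on the bench is knocked about (moved more than 30 mm) (distance of any of carton, junction, tape, measure, spray from where it was at the start of the episode above 0.03 m).
It also fails if it takes over 72 s, if anything falls off the work surface, if the arm or the gripper's body presses on something with over 40 N, if the wrist force passes 120 N, or if a joint passes its speed limit or range.

### The arm

A 6-joint arm with a two-finger parallel gripper is mounted at the origin on the work surface. World frame = base frame: x ahead of the robot, y to its left, z up, the work surface at z = 0. Lengths are in mm, angles in rad, forces in N, time in s.
With the tool pointing down it reaches from about 400 to 925 mm from the base axis. Payload 3.4 kg.
Tool frame: the origin (TCP) lies between the finger pads; the fingertips stand 8 mm ahead of it and the grasp point (between the pads) lies 11 mm behind it; y points along the fingers, x is the direction in which the jaws open and shut, and the axes are right-handed (so a half turn about y gives the same grasp; the last joint's range is limited). The gripper opens to 85 mm and grips with 20 to 120 N. Pads are 22 mm wide; open, the fingers measure 114 mm over their backs; the gripper's body (76 mm by 85 mm) begins 54 mm behind the grasp point. The pads swing forward as they close: fully open they stand 13 mm farther back than shut.
Start: joints at [-1.188, 0.307, 1.506, -0, 1.328, -0.073], TCP at [253.598, -516.061, 239.305] pointing down, gripper open.
Joint ranges: [-3.12, 3.12], [-1.05, 2.28], [0.14, 2.33], [-1.42, 4.57], [0.1, 2.73], [-2.68, 2.68]. Speed limits (rad/s): [2.57, 2.57, 3.14, 3.14, 3.14, 3.14].

### API

Orientations are given as a unit quaternion [x, y, z, w].
In Python, from bench import env, get_image, hand_in gives the robot as it stands.
- The arm moves only by the tool send_rows, never from a script. Its argument "motion" is a list that holds one entry, the list of rows, each a list of 7 numbers: the turn, a rotation vector about the world's x, y, z in degrees, then the shift along the world's x, y, z in m, then the gripper command: -1 is fully open, 1 is shut, values between are in proportion. In form: [[[rx, ry, rz, dx, dy, dz, fingers], ...]]. A call has 1 to 20 rows; each row is the pose to reach, as a shift and turn from the pose commanded when the call began; what a row does not reach only later rows make up. A row lasts 1/12 s, in which the tool goes at most 41.7 mm and 7.16 degrees, less where a joint would pass 70% of its speed; a pose out of reach is approached as far as the arm can. A call with a gripper value outside its range is refused whole. The fingers move at their own pace and stop on an object; "newtons" is the grip in N (left out, the last holds). Time passes only in rows, so rows that repeat a pose let the fingers close. It gives the time, the measured TCP pose, the force and the opening at its end, in the units of the state.
- env.observe(): the state, without advancing time (a new reading comes with each control period).
- get_image(name): name is "scene" or "top" or "wrist"; returns a dict with "image" (400x640x3 uint8, blue, green, red), "depth" (400x640 float32, mm along the optical axis (not along the pixel's ray), 0 where there is no reading), "mtx" (3x3 intrinsics, pixels), "R" (3x3) and "t" (3): a world point X has camera coordinates R X + t; the wrist camera has in their place "tool_from_camera" (4x4, takes a point from camera to tool coordinates, whose origin is the TCP and whose axes are the tool frame's). Camera axes: x right, y down, z forward; pixel columns grow to the right and rows downward; lengths in mm; the calibration is good to about 2 mm. A picture is of the moment at which its call begins: read the wrist's pose just before it.
- hand_in(): hands the job in, once; it reports no verdict.
The state is a dict: "time_s": time; "joint_pos": joint angles; "dq": joint speeds; "effort": joint torques, N m; "eef_pos": TCP position; "orientation": TCP orientation; "force": force on the tool from outside, world axes, zero at the start; "torque": the same for the moment, N m; "grip_width": finger opening in mm.
Only numpy, scipy, OpenCV 4.12 (cv2) and the standard library are available. Lean on these libraries where they do the work, as an engineer would, in place of code of your own. Each camera call takes 0.05 s, during which the arm holds its last target.

## Working session

There is one attempt and no reset: what is moved stays moved. The work goes in short steps, Python scripts to look and compute and a tool call to move; the robot and the scene stay as the last step left them, time stands still between calls to the robot, and variables do not carry over. Pictures are saved under pics/ and viewed, and the job is handed in when it is done.

Besides the shell and the picture viewer there is one more tool, called after "Emit:" by a JSON object that holds its "op" and its "data". send_rows: Moves the arm, as the interface text tells. Its arguments: {"type":"object","properties":{"motion":{"type":"array","items":{"type":"array","items":{"type":"array","items":{"type":"number"}}}},"newtons":{"type":"number"}},"required":["motion"]}

```bash
ls; mkdir -p pics; python3 - <<'E'
from bench import env,get_image
import cv2,numpy as np
print(env.observe())
for n in ["top","scene"]:
    d=get_image(n); cv2.imwrite(f"pics/{n}0.png",d["image"]); np.savez(f"{n}0.npz",**d)
    print(n,d["mtx"],d["R"],d["t"])
E
```

```text
pics
{'time_s': 0.0, 'joint_pos': array([-1.18749732e+00,  3.07611688e-01,  1.50768316e+00,  3.29883843e-05,
        1.32843182e+00, -7.35330570e-02]), 'dq': array([ 0.00017215, -0.00055896,  0.00106831,  0.0003377 , -0.00023024,
        0.00062769]), 'effort': array([ 2.24698568e-03, -4.57541227e+01, -2.51913607e+01,  1.57138775e-04,
        1.31354149e-02,  4.40938464e-06]), 'eef_pos': array([ 253.34689486, -515.40265417,  238.35520701]), 'orientation': array([-0.59977485,  0.37440057, -0.37319508,  0.60068276]), 'force': array([-1.14372221, -0.073463  ,  0.58530903]), 'torque': array([-0.05591318,  0.0040486 ,  0.00912936]), 'grip_width': 84.88816119731915}
top [[437.29134547   0.         317.23508782]
 [  0.         437.29134547 199.05512607]
 [  0.           0.           1.        ]] [[ 0.07892923 -0.9968649   0.00552679]
 [-0.97634618 -0.0784217  -0.2014899 ]
 [ 0.20129163  0.01050738 -0.979475  ]] [ -30.31694707  577.74775446 1238.70554545]
scene [[505.19410871   0.         318.95595601]
 [  0.         505.19410871 211.83617285]
 [  0.           0.           1.        ]] [[ 0.57792363  0.81607679 -0.00479116]
 [ 0.66937265 -0.4773738  -0.56925786]
 [-0.4668453   0.3257805  -0.82214508]] [-342.23734995 -346.37333501 1764.62532628]
```

View pics/top0.png

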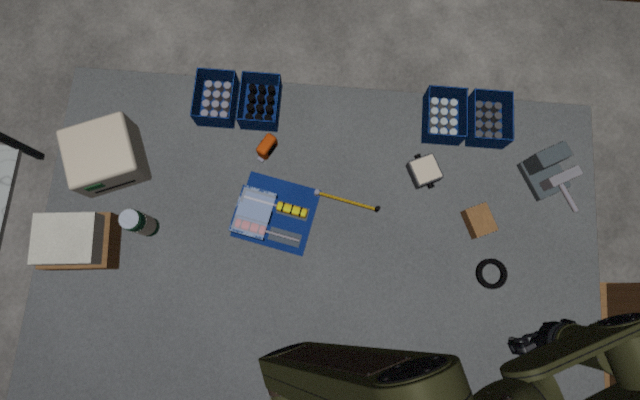

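View pics/scene0.png

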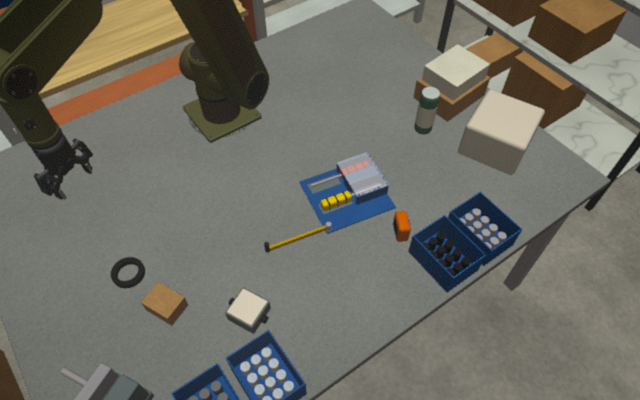

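```bash
python3 - <<'E'
from scipy.spatial.transform import Rotation as R
print(R.from_quat([-0.59977485,  0.37440057, -0.37319508,  0.60068276]).as_matrix().round(3))
E
```

```text
[[ 0.441 -0.001  0.897]
 [-0.897  0.002  0.441]
 [-0.002 -1.     0.   ]]
```

```bash
python3 - <<'E'
import cv2,numpy as np
d=np.load("top0.npz"); im=d["image"][160:270,220:390]
cv2.imwrite("pics/topc.png",cv2.resize(im,None,fx=4.5,fy=4.5,interpolation=cv2.INTER_CUBIC))
d=np.load("scene0.npz"); im=d["image"][140:260,250:420]
cv2.imwrite("pics/scenec.png",cv2.resize(im,None,fx=4.5,fy=4.5,interpolation=cv2.INTER_CUBIC))
E
```

```text
(no output)
```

View pics/topc.png

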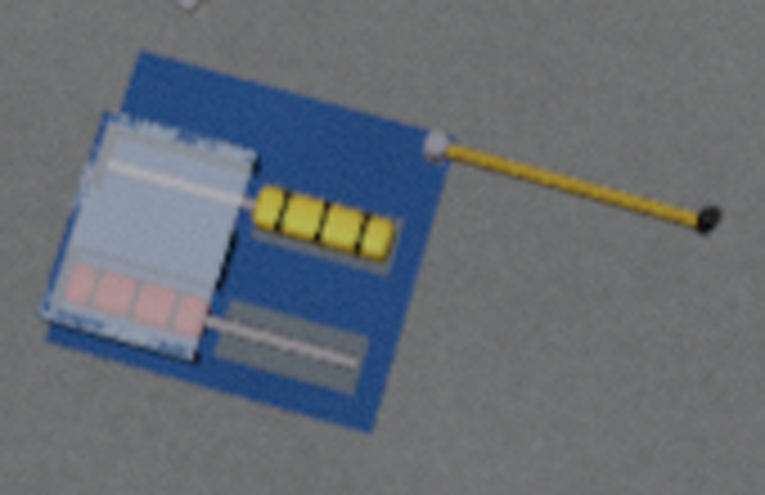

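View pics/scenec.png

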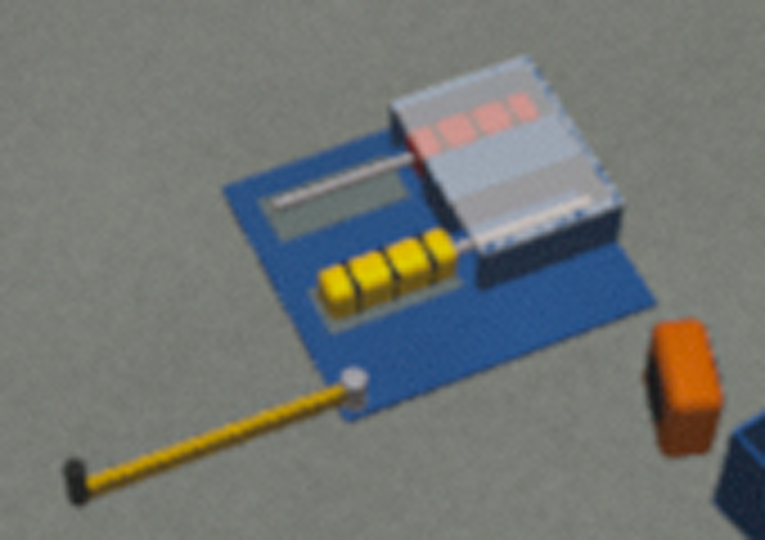

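```bash
cat > h.py <<'E'
import cv2,numpy as np
from scipy.optimize import least_squares
def bp(d,uv,z):
    ray=d["R"].T@np.linalg.inv(d["mtx"])@np.array([uv[0],uv[1],1.]); c=-d["R"].T@d["t"]
    return c+ray*(z-c[2])/ray[2]
def proj(d,X):
    c=d["R"]@X+d["t"]; p=d["mtx"]@c; return p[:2]/p[2]
E
python3 - <<'E'
from h import *
T=np.load("top0.npz");S=np.load("scene0.npz")
tc=lambda u,v:(u/4.5+220-.4,v/4.5+160-.4); sc=lambda u,v:(u/4.5+250-.4,v/4.5+140-.4)
obs=[(T,tc(141,50),(110,-128)),(T,tc(45,340),(110,84)),(T,tc(372,432),(-120,84)),(S,sc(223,187),(-120,84)),(S,sc(345,422),(-120,-128)),(S,sc(655,302),(110,-128))]
for idx in ([0,1,2],[3,4,5],range(6)):
    P=np.array([bp(obs[i][0],obs[i][1],4)[:2] for i in idx]);Q=np.array([obs[i][2] for i in idx])
    f=lambda p:(np.c_[np.cos(p[2])*Q[:,0]-np.sin(p[2])*Q[:,1],np.sin(p[2])*Q[:,0]+np.cos(p[2])*Q[:,1]]+p[:2]-P).ravel()
    r=least_squares(f,[600,0,1.5]);print(r.x.round(4),r.fun.round(1))
x,y,a=r.x
c,s=np.cos(a),np.sin(a)
def rack(X): v=X[:2]-[x,y]; return np.array([c*v[0]+s*v[1],-s*v[0]+c*v[1]])
for n,d,uv,z in [("tip",T,tc(357,362),19),("tip",S,sc(277,203),19),("shaftstart",T,tc(207,322),19),("hbutt",T,tc(66,288),34),("ybutt",T,tc(393,240),34),("ystart",T,tc(256,203),34),("post",T,tc(710,218),48),("post",S,sc(75,465),48),("hinge",T,tc(436,145),24)]:
    X=bp(d,uv,z);print(n,X.round(1),rack(X).round(1))
for n,uv in [("tape",(491,273)),("carton",(479,221)),("junction",(425,172)),("measure",(267,147)),("spray",(140,222))]:
    print(n,bp(T,uv,30).round(0), rack(bp(T,uv,30)).round(0))
for uv in [tc(170,240),(491,273),(479,220),(425,170)]:
  u,v=map(int,uv);print(T["depth"][v-1:v+2,u-1:u+2])
E
```

```text
[517.3914 148.4407   1.3743] [ 1.   0.7 -0.1 -0.3 -0.9 -0.4]
[517.6925 150.2961   1.3717] [-1.6 -1.4 -0.2  0.6  1.7  0.8]
[517.4732 149.3077   1.3743] [ 1.1  1.6 -0.   0.5 -0.8  0.5 -1.5 -2.6 -0.  -0.1  1.3  0.2]
tip [456.9  61.   19. ] [-98.5  42.2]
tip [456.3  66.8  19. ] [-92.8  43.9]
shaftstart [475.6 163.4  19. ] [ 5.7 43.8]
hbutt [489.  257.2  34. ] [100.2  49. ]
ybutt [538.5  43.5  34. ] [-99.7 -41.3]
ystart [556.2 137.1  34. ] [ -4.4 -40.4]
post [ 567.6 -165.1   48. ] [-298.6 -110.6]
post [ 570.6 -164.    48. ] [-296.9 -113.2]
hinge [607.8  20.1  24. ] [-109.  -113.8]
tape [ 404. -511.   30.] [-669.  -18.]
carton [ 556. -475.   30.] [-604. -160.]
junction [ 696. -308.   30.] [-414. -264.]
measure [736. 185.  30.] [  78. -208.]
spray [472. 540.  30.] [374. 121.]
[[1305.5056 1302.8708 1300.067 ]
 [1296.725  1304.2457 1300.0668]
 [1302.296  1300.9628 1294.8717]]
[[1319.177  1314.4722 1319.6921]
 [1317.6733 1312.2716 1321.8037]
 [1320.2368 1312.4568 1311.9731]]
[[1294.3948 1297.866  1299.6827]
 [1295.7784    0.     1297.3169]
 [1299.5052 1295.331  1299.0569]]
[[1328.0718 1331.3418 1332.6958]
 [1331.8146 1333.5549 1326.5837]
 [1330.4259 1327.4352 1329.4417]]
```

Emit:
{"op": "send_rows", "data": {"motion": [[[0, 0, 20, 0.197, 0.316, 0, 0], [0, 0, 20, 0.197, 0.316, 0, 0], [0, 0, 20, 0.197, 0.316, 0, 0], [0, 0, 20, 0.197, 0.316, 0, 0], [0, 0, 20, 0.197, 0.316, 0, 0], [0, 0, 20, 0.197, 0.316, 0, 0], [0, 0, 20, 0.197, 0.316, 0, 0], [0, 0, 20, 0.197, 0.316, 0, 0], [0, 0, 52.5, 0.21, 0.6, -0.03, 0], [0, 0, 52.5, 0.21, 0.6, -0.03, 0], [0, 0, 52.5, 0.21, 0.6, -0.03, 0], [0, 0, 52.5, 0.21, 0.6, -0.03, 0], [0, 0, 52.5, 0.21, 0.6, -0.03, 0], [0, 0, 52.5, 0.21, 0.6, -0.03, 0], [0, 0, 52.5, 0.21, 0.6, -0.03, 0], [0, 0, 52.5, 0.21, 0.6, -0.03, 0], [0, 0, 52.5, 0.21, 0.6, -0.03, 0], [0, 0, 52.5, 0.21, 0.6, -0.03, 0], [0, 0, 52.5, 0.21, 0.6, -0.03, 0]]]}}

```text
time_s: 1.68
eef_pos: [463.2, 83.7, 209.0]
orientation: [0.704, -0.07, 0.069, -0.703]
force: [-1.0, 0.2, 0.2]
grip_width: 42.8
```

```bash
cat >> h.py <<'E'
from scipy.spatial.transform import Rotation as Ro
def wrist(name):
    from bench import env,get_image
    o=env.observe(); d=get_image("wrist"); cv2.imwrite(f"pics/{name}.png",d["image"])
    Tw=np.eye(4);Tw[:3,:3]=Ro.from_quat(o["orientation"]).as_matrix();Tw[:3,3]=o["eef_pos"]
    C=Tw@d["tool_from_camera"]; R=C[:3,:3].T
    r=dict(image=d["image"],depth=d["depth"],mtx=d["mtx"],R=R,t=-R@C[:3,3]); np.savez(name+".npz",**r)
    jx=Tw[:3,0]; print("t",o["time_s"],"tcp",o["eef_pos"].round(1),"jaw yaw",np.degrees(np.arctan2(jx[1],jx[0])).round(2),"down",Tw[:3,1].round(3),"w",round(o["grip_width"],1),"F",o["force"].round(1),"q",o["joint_pos"].round(2))
    return r
RX,RY,RA=517.5,149.3,1.374
def rack(X):
    v=np.array(X[:2])-[RX,RY];c,s=np.cos(RA),np.sin(RA); return np.array([c*v[0]+s*v[1],-s*v[0]+c*v[1]])
def world(x,y):
    c,s=np.cos(RA),np.sin(RA); return np.array([RX+c*x-s*y,RY+s*x+c*y])
E
python3 -c "
from h import *
wrist('w1')"
```

```text
t 1.6833 tcp [463.2  83.7 209. ] jaw yaw -11.27 down [-0.001 -0.001 -1.   ] w 42.8 F [-1.   0.2  0.2] q [ 0.09  0.19  1.76 -0.    1.19  0.29]
```

View pics/w1.png

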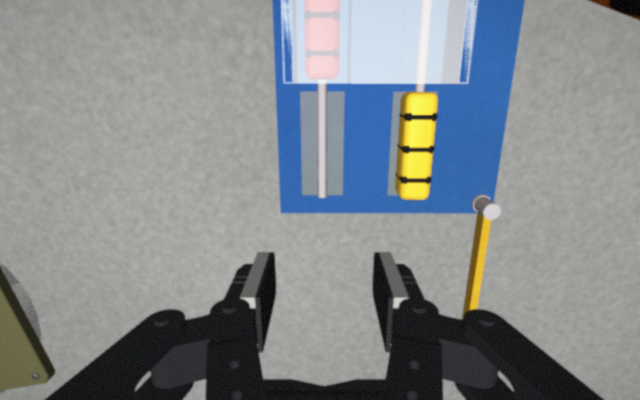

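```bash
python3 - <<'E'
from h import *
d=np.load("w1.npz")
for n,uv,z in [("c84",(281,213),4),("c-128",(494,212),4),("shaft0",(322,80),19),("tip",(322,197),19),("ybutt",(415,199),19),("coverL",(283,83),48),("coverR",(470,84),48),("hinge",(491,211),24)]:
    X=bp(d,uv,z);print(n,X.round(1),rack(X).round(1))
print(world(-35,42.5))
E
```

```text
c84 [412.3  47.1   4. ] [-120.8   83.2]
c-128 [621.8   6.1   4. ] [-120.  -130.3]
shaft0 [478.  163.2  19. ] [ 5.9 41.5]
tip [457.1  60.2  19. ] [-99.2  41.8]
ybutt [543.   40.9  19. ] [-101.3  -46.2]
coverL [447.8 166.9  48. ] [ 3.6 71.8]
coverR [590.9 137.4  48. ] [  2.6 -74.3]
hinge [610.7  16.9  24. ] [-111.6 -117.3]
[468.97683657 123.28553074]
```

Emit:
{"op": "send_rows", "data": {"motion": [[[0, 0, 0, 0.0062, 0.0392, 0, 0], [0, 0, 0, 0.0062, 0.0392, 0, 0], [0, 0, 0, 0.0062, 0.0392, -0.15, 0], [0, 0, 0, 0.0062, 0.0392, -0.15, 0], [0, 0, 0, 0.0062, 0.0392, -0.15, 0], [0, 0, 0, 0.0062, 0.0392, -0.15, 0], [0, 0, 0, 0.0062, 0.0392, -0.17, 0], [0, 0, 0, 0.0062, 0.0392, -0.182, 0], [0, 0, 0, 0.0062, 0.0392, -0.188, 0], [0, 0, 0, 0.0062, 0.0392, -0.1945, 0], [0, 0, 0, 0.0062, 0.0392, -0.1945, 0]]]}}

```text
time_s: 2.65
eef_pos: [469.8, 122.2, 14.3]
orientation: [0.704, -0.071, 0.07, -0.704]
force: [-0.1, -0.6, -0.6]
grip_width: 42.8
```

```bash
python3 -c "
from h import *
wrist('w2')"
```

```text
t 2.65 tcp [469.8 122.2  14.3] jaw yaw -11.41 down [-0.001 -0.    -1.   ] w 42.8 F [-0.1 -0.6 -0.6] q [ 0.17  0.48  1.96 -0.    0.7   0.37]
```

View pics/w2.png

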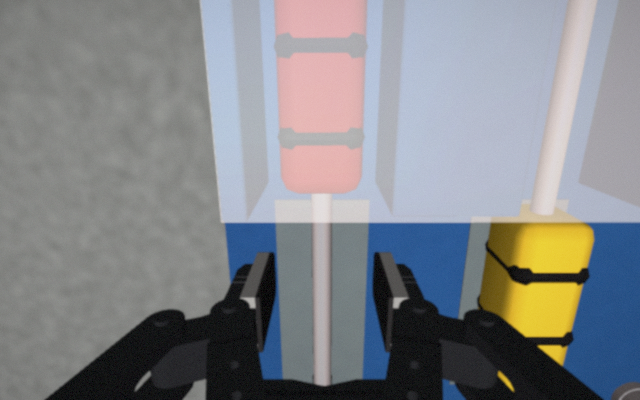

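Emit:
{"op": "send_rows", "data": {"motion": [[[0, 0, 0, 0, 0, 0, 1], [0, 0, 0, 0, 0, 0, 1], [0, 0, 0, 0, 0, 0, 1], [0, 0, 0, 0, 0, 0, 1], [0, 0, 0, 0, 0, 0, 1], [0, 0, 0, 0, 0, 0, 1], [0, 0, 0, 0, 0, 0, 1], [0, 0, 0, 0, 0, 0, 1]]], "newtons": 80}}

```text
time_s: 3.37
eef_pos: [470.3, 123.1, 15.1]
orientation: [-0.704, 0.069, -0.07, 0.704]
force: [-0.0, -1.7, 4.9]
grip_width: 4.6
```

```bash
python3 -c "
from h import *
wrist('w3')"
```

```text
t 3.3667 tcp [470.3 123.1  15.1] jaw yaw -11.32 down [ 0.001 -0.    -1.   ] w 4.6 F [-0.  -1.7  4.9] q [ 0.17  0.48  1.96 -0.    0.7   0.37]
```

View pics/w3.png

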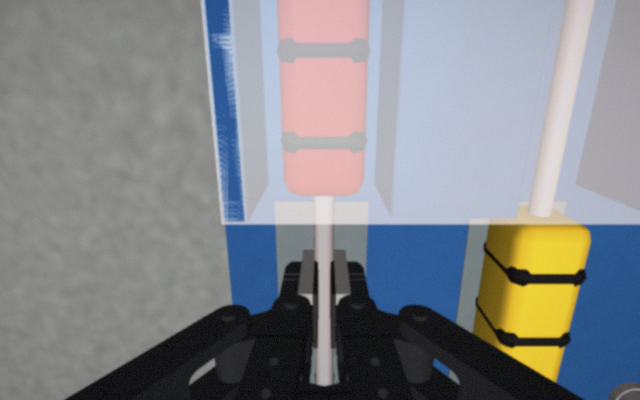

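Emit:
{"op": "send_rows", "data": {"motion": [[[0, 0, 0, -0.002, -0.0098, 0.0005, 1], [0, 0, 0, -0.0039, -0.0196, 0.0005, 1], [0, 0, 0, -0.0059, -0.0294, 0.0005, 1], [0, 0, 0, -0.0078, -0.0392, 0.0005, 1], [0, 0, 0, -0.0117, -0.0588, 0.0005, 1], [0, 0, 0, -0.0156, -0.0784, 0.0005, 1], [0, 0, 0, -0.0195, -0.098, 0.0005, 1], [0, 0, 0, -0.0235, -0.1177, 0.0005, 1], [0, 0, 0, -0.0274, -0.1373, 0.0005, 1], [0, 0, 0, -0.0293, -0.1471, 0.0005, 1], [0, 0, 0, -0.0293, -0.1471, 0.0005, 1], [0, 0, 0, -0.0293, -0.1471, 0.0005, 1], [0, 0, 0, -0.0293, -0.1471, 0.0005, 1]]]}}

```text
time_s: 4.5
eef_pos: [440.2, -24.0, 15.2]
orientation: [0.704, -0.07, 0.07, -0.704]
force: [-0.5, -1.0, 2.1]
grip_width: 4.7
```

```bash
python3 -c "
from h import *
wrist('w4')"
```

```text
t 4.5 tcp [440.2 -24.   15.2] jaw yaw -11.35 down [-0.001 -0.    -1.   ] w 4.7 F [-0.5 -1.   2.1] q [-0.15  0.44  2.06 -0.    0.65  0.05]
```

View pics/w4.png

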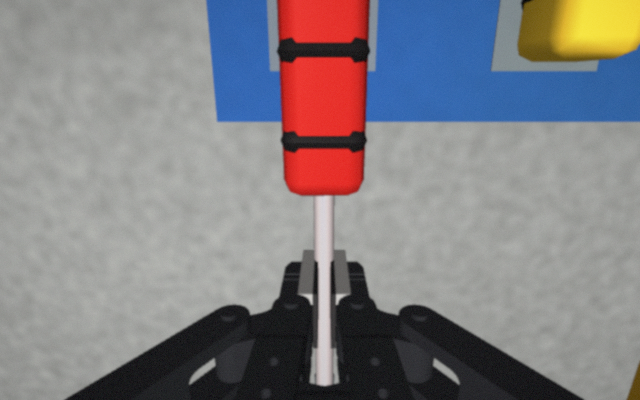

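Emit:
{"op": "send_rows", "data": {"motion": [[[0, 0, 0, 0, 0, 0.02, 1], [0, 0, 0, 0, 0, 0.05, 1], [0, 0, 0, 0, 0, 0.08, 1], [0, 0, 0, 0, 0, 0.1, 1], [0, 0, 0, 0, 0, 0.1, 1]]]}}

```text
time_s: 4.97
eef_pos: [443.4, -23.3, 118.7]
orientation: [0.704, -0.066, 0.072, -0.704]
force: [0.7, -0.4, -2.2]
grip_width: 4.5
```

```bash
python3 -c "
from h import *
wrist('w5')
from bench import get_image
d=get_image('scene');cv2.imwrite('pics/s5.png',d['image'])"
```

```text
t 4.9667 tcp [443.4 -23.3 118.7] jaw yaw -11.22 down [ 0.008 -0.001 -1.   ] w 4.5 F [ 0.7 -0.4 -2.2] q [-0.15  0.26  1.94  0.    0.93  0.05]
```

View pics/s5.png

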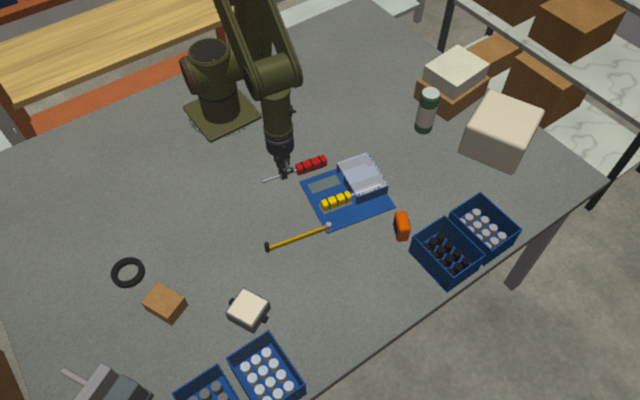

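View pics/w5.png

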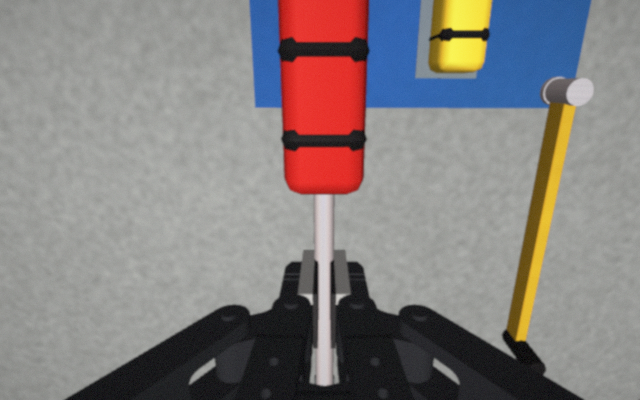

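Emit:
{"op": "send_rows", "data": {"motion": [[[0, 0, -130, -0.011, -0.146, 0, 1], [0, 0, -130, -0.011, -0.146, 0, 1], [0, 0, -130, -0.011, -0.146, 0, 1], [0, 0, -130, -0.011, -0.146, 0, 1], [0, 0, -130, -0.011, -0.146, 0, 1], [0, 0, -130, -0.011, -0.146, 0, 1], [0, 0, -130, -0.011, -0.146, 0, 1], [0, 0, -130, -0.011, -0.146, 0, 1], [0, 0, -130, -0.011, -0.146, 0, 1], [0, 0, -130, -0.011, -0.146, 0, 1], [0, 0, -130, -0.011, -0.146, 0, 1], [0, 0, -130, -0.011, -0.146, 0, 1], [0, 0, -130, -0.011, -0.146, 0, 1], [0, 0, -130, -0.011, -0.146, 0, 1], [0, 0, -130, -0.011, -0.146, 0, 1], [0, 0, -130, -0.011, -0.146, 0, 1], [0, 0, -130, -0.011, -0.146, 0, 1], [0, 0, -130, -0.011, -0.146, 0, 1], [0, 0, -130, -0.011, -0.146, 0, 1], [0, 0, -130, -0.011, -0.146, 0, 1]]]}}

```text
time_s: 6.73
eef_pos: [428.4, -169.0, 113.7]
orientation: [-0.236, 0.668, -0.666, 0.234]
force: [-0.6, -0.1, -1.4]
grip_width: 4.5
```

```bash
python3 -c "
from h import *
wrist('w6')"
```

```text
t 6.7333 tcp [ 428.4 -169.   113.7] jaw yaw -141.17 down [-0.003  0.002 -1.   ] w 4.5 F [-0.6 -0.1 -1.4] q [-0.47  0.3   1.91  0.    0.94  2.  ]
```

View pics/w6.png

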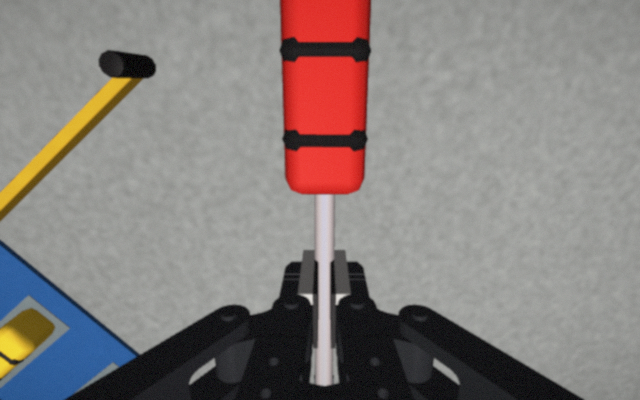

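Emit:
{"op": "send_rows", "data": {"motion": [[[0, 0, 0, 0, 0, -0.04, 1], [0, 0, 0, 0, 0, -0.08, 1], [0, 0, 0, 0, 0, -0.092, 1], [0, 0, 0, 0, 0, -0.098, 1], [0, 0, 0, 0, 0, -0.102, 1], [0, 0, 0, 0, 0, -0.102, 1], [0, 0, 0, 0, 0, -0.102, 1], [0, 0, 0, 0, 0, -0.102, 0], [0, 0, 0, 0, 0, -0.102, 0], [0, 0, 0, 0, 0, -0.102, 0], [0, 0, 0, 0, 0, -0.102, 0], [0, 0, 0, 0, 0, -0.102, 0], [0, 0, 0, 0, 0, -0.08, 0], [0, 0, 0, 0, 0, -0.04, 0], [0, 0, 0, 0, 0, 0.0, 0], [0, 0, 0, 0, 0, 0.04, 0], [0, 0, 0, 0, 0, 0.08, -0.2], [0, 0, 0, 0, 0, 0.1, -0.2], [0, 0, 0, 0, 0, 0.1, -0.2]]]}}

```text
time_s: 8.37
eef_pos: [432.7, -171.5, 220.9]
orientation: [0.231, -0.664, 0.67, -0.237]
force: [0.5, -0.0, 0.4]
grip_width: 51.3
```

```bash
python3 -c "
from h import *
wrist('w7')"
```

```text
t 8.3667 tcp [ 432.7 -171.5  220.9] jaw yaw -141.32 down [ 0.011 -0.005 -1.   ] w 51.3 F [ 0.5 -0.   0.4] q [-0.47  0.16  1.76  0.    1.21  2.  ]
```

View pics/w7.png

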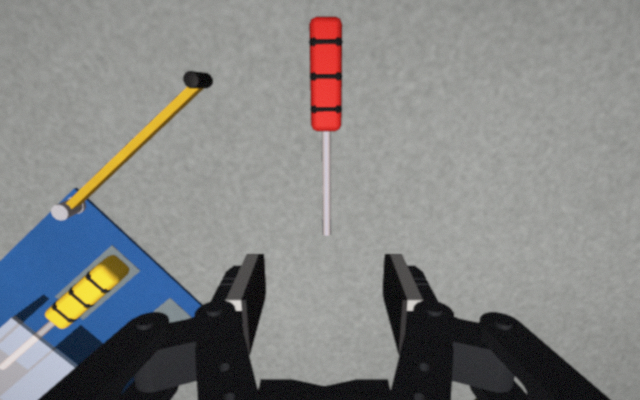

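```bash
python3 - <<'E'
from h import *
d=np.load("w7.npz")
P={}
for n,uv,z in [("butt",(326,16),28),("front",(326,131),25),("tip",(327,235),15),("post",(193,78),48)]:
    X=bp(d,uv,z);P[n]=X;print(n,X.round(1),rack(X).round(1))
v=P["tip"]-P["butt"];print(np.linalg.norm(v[:2]),np.degrees(np.arctan2(v[1],v[0])))
v/=np.linalg.norm(v[:2])
print("mid",P["tip"]-100*v,"grasp -42", P["tip"]-142*v)
E
```

```text
butt [ 515.5 -274.7   28. ] [-416.3  -81. ]
front [ 456.6 -201.2   25. ] [-355.7   -8.9]
tip [ 389.2 -118.7   15. ] [-287.9   73.4]
post [ 569.5 -169.2   48. ] [-302.2 -113.3]
200.770738703299 128.9716464122027
mid [ 452.12046504 -196.40303497   21.47504715] grasp -42 [ 478.53576582 -229.05624132   24.19456696]
```

Emit:
{"op": "send_rows", "data": {"motion": [[[0, 0, 90, 0.0485, -0.059, 0, 0], [0, 0, 90, 0.0485, -0.059, 0, 0], [0, 0, 90, 0.0485, -0.059, 0, 0], [0, 0, 90, 0.0485, -0.059, 0, 0], [0, 0, 90, 0.0485, -0.059, 0, 0], [0, 0, 90, 0.0485, -0.059, 0, 0], [0, 0, 90, 0.0485, -0.059, 0, 0], [0, 0, 90, 0.0485, -0.059, 0, 0], [0, 0, 90, 0.0485, -0.059, 0, 0], [0, 0, 90, 0.0485, -0.059, 0, 0], [0, 0, 90, 0.0485, -0.059, 0, 0], [0, 0, 90, 0.0485, -0.059, 0, 0], [0, 0, 90, 0.0485, -0.059, 0, 0]]]}}

```text
time_s: 9.5
eef_pos: [476.6, -228.2, 212.9]
orientation: [-0.638, 0.306, -0.303, 0.638]
force: [0.6, 0.1, -0.7]
grip_width: 42.4
```

Emit:
{"op": "send_rows", "data": {"motion": [[[0, 0, 90, 0, 0, 0, 0], [0, 0, 90, 0, 0, 0, 0], [0, 0, 90, 0, 0, 0, 0], [0, 0, 90, 0, 0, 0, 0], [0, 0, 90, 0, 0, 0, 0], [0, 0, 90, 0, 0, 0, 0], [0, 0, 90, 0, 0, 0, 0], [0, 0, 90, 0, 0, 0, 0], [0, 0, 90, 0, 0, 0, 0], [0, 0, 90, 0, 0, 0, 0], [0, 0, 90, 0, 0, 0, 0], [0, 0, 90, 0, 0, 0, 0], [0, 0, 90, 0, 0, 0, 0], [0, 0, 90, 0, 0, -0.04, 0], [0, 0, 90, 0, 0, -0.08, 0], [0, 0, 90, 0, 0, -0.12, 0], [0, 0, 90, 0, 0, -0.13, 0], [0, 0, 90, 0, 0, -0.13, 0]]]}}

```text
time_s: 11.0
eef_pos: [474.1, -226.7, 80.9]
orientation: [-0.664, -0.232, 0.237, 0.67]
force: [-0.4, -0.2, 0.0]
grip_width: 42.5
```

```bash
python3 -c "
from h import *
wrist('w8')"
```

```text
t 11.0 tcp [ 474.1 -226.7   80.9] jaw yaw 38.67 down [-0.01   0.006 -1.   ] w 42.5 F [-0.4 -0.2  0. ] q [-0.53  0.42  1.8  -0.    0.93 -1.2 ]
```

View pics/w8.png

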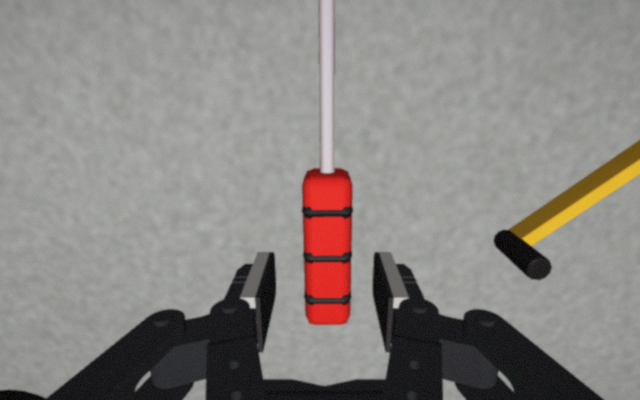

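Emit:
{"op": "send_rows", "data": {"motion": [[[0, 0, 0, 0, 0, -0.03, 0], [0, 0, 0, 0, 0, -0.05, 0], [0, 0, 0, 0, 0, -0.062, 0], [0, 0, 0, 0, 0, -0.071, 0], [0, 0, 0, 0, 0, -0.071, 0], [0, 0, 0, 0, 0, -0.071, 0], [0, 0, 0, 0, 0, -0.071, 1], [0, 0, 0, 0, 0, -0.071, 1], [0, 0, 0, 0, 0, -0.071, 1], [0, 0, 0, 0, 0, -0.071, 1], [0, 0, 0, 0, 0, -0.071, 1], [0, 0, 0, 0, 0, -0.071, 1], [0, 0, 0, 0, 0, -0.071, 1]]], "newtons": 70}}

```text
time_s: 12.13
eef_pos: [479.3, -229.7, 16.1]
orientation: [0.668, 0.235, -0.233, -0.666]
force: [-0.3, 0.0, 6.7]
grip_width: 26.8
```

```bash
python3 -c "
from h import *
wrist('w9')"
```

```text
t 12.1333 tcp [ 479.3 -229.7   16.1] jaw yaw 38.68 down [ 0.003 -0.002 -1.   ] w 26.8 F [-0.3  0.   6.7] q [-0.53  0.51  1.86 -0.    0.76 -1.2 ]
```

View pics/w9.png

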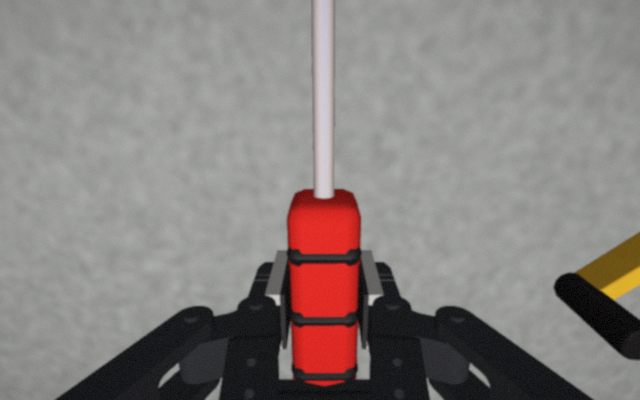

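Emit:
{"op": "send_rows", "data": {"motion": [[[0, 0, 0, 0, 0, 0.03, 1], [0, 0, 0, 0, 0, 0.06, 1], [0, 0, 0, 0, 0, 0.09, 1], [0, 0, -50, -0.0324, 0.2326, 0.09, 1], [0, 0, -50, -0.0324, 0.2326, 0.09, 1], [0, 0, -50, -0.0324, 0.2326, 0.09, 1], [0, 0, -50, -0.0324, 0.2326, 0.09, 1], [0, 0, -50, -0.0324, 0.2326, 0.09, 1], [0, 0, -50, -0.0324, 0.2326, 0.09, 1], [0, 0, -50, -0.0324, 0.2326, 0.09, 1], [0, 0, -50, -0.0324, 0.2326, 0.09, 1], [0, 0, -50, -0.0324, 0.2326, 0.09, 1], [0, 0, -50, -0.0324, 0.2326, 0.09, 1], [0, 0, -50, -0.0324, 0.2326, 0.09, 1], [0, 0, -50, -0.0324, 0.2326, 0.09, 1]]]}}

```text
time_s: 13.43
eef_pos: [445.8, 3.1, 104.5]
orientation: [0.704, -0.07, 0.07, -0.704]
force: [0.3, 0.5, -1.6]
grip_width: 26.6
```

```bash
python3 -c "
from h import *
wrist('w10')
from bench import get_image
d=get_image('scene');np.savez('s10.npz',**d);cv2.imwrite('pics/s10.png',cv2.resize(d['image'][100:260,220:420],None,fx=4,fy=3.7))"
```

```text
t 13.4333 tcp [445.8   3.1 104.5] jaw yaw -11.31 down [ 0. -0. -1.] w 26.6 F [ 0.3  0.5 -1.6] q [-0.09  0.29  1.95 -0.    0.9   0.11]
```

View pics/w10.png

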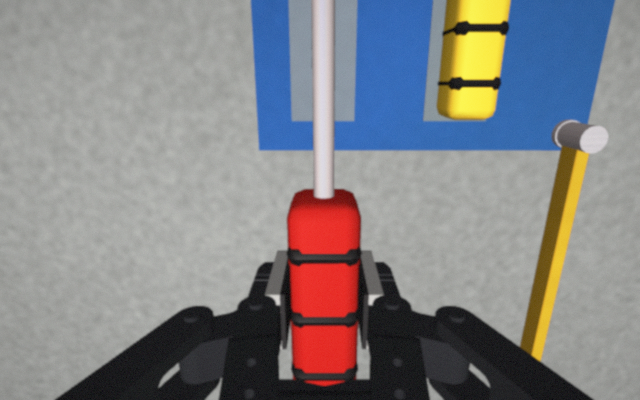

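View pics/s10.png

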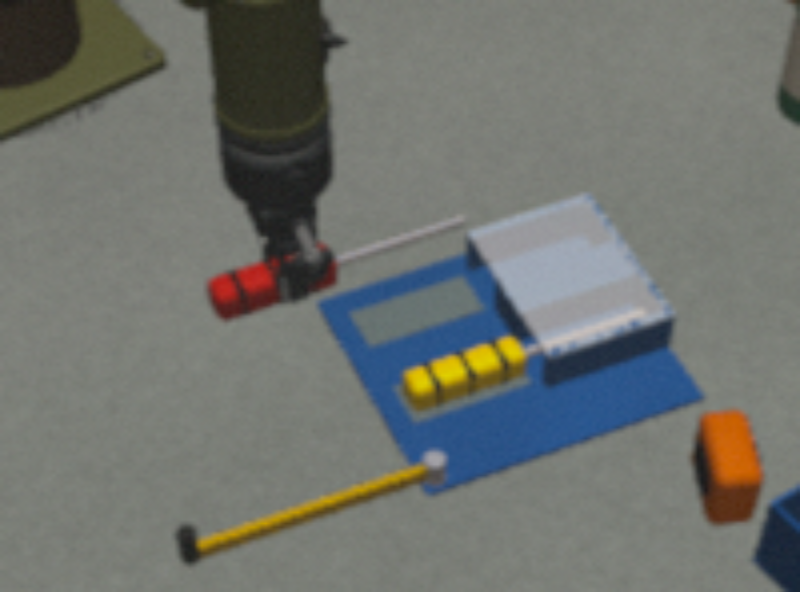

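```bash
python3 - <<'E'
from h import *
d=np.load("w10.npz");s=np.load("s10.npz")
print("tcp",rack([445.8,3.1]))
for n,dd,uv,z in [("join",d,(323,198),103.4),("bench shaft far",d,(323,5),103.4),("tip",s,(336,158.9),103.4)]:
    X=bp(dd,uv,z);print(n,X.round(1),rack(X).round(1))
E
```

```text
tcp [-157.39744407   41.72978073]
join [453.1  38.2 103.4] [-121.6   41.4]
bench shaft far [466.7 105.2 103.4] [-53.2  41.2]
tip [474.1 146.5 103.4] [-11.2  42. ]
```

Emit:
{"op": "send_rows", "data": {"motion": [[[0, 0, 0, 0, 0, -0.04, 1], [0, 0, 0, 0, 0, -0.07, 1], [0, 0, 0, 0, 0, -0.0815, 1], [0, 0, 0, 0, 0, -0.0815, 1], [0, 0, 0, 0, 0, -0.0815, 1], [0, 0, 0, 0.0039, 0.0196, -0.0815, 1], [0, 0, 0, 0.0078, 0.0392, -0.0815, 1], [0, 0, 0, 0.0117, 0.0588, -0.0815, 1], [0, 0, 0, 0.0156, 0.0784, -0.0815, 1], [0, 0, 0, 0.0186, 0.0932, -0.0815, 1], [0, 0, 0, 0.0205, 0.103, -0.0815, 1], [0, 0, 0, 0.0219, 0.1098, -0.0815, 1], [0, 0, 0, 0.0219, 0.1098, -0.0815, 1], [0, 0, 0, 0.0219, 0.1098, -0.0815, 1]]]}}

```text
time_s: 14.7
eef_pos: [467.7, 113.3, 23.3]
orientation: [0.704, -0.069, 0.07, -0.704]
force: [0.0, -0.2, -1.3]
grip_width: 26.7
```

```bash
python3 -c "
from h import *
wrist('w11')"
```

```text
t 14.7 tcp [467.7 113.3  23.3] jaw yaw -11.28 down [ 0.001 -0.    -1.   ] w 26.7 F [ 0.  -0.2 -1.3] q [ 0.15  0.46  1.96 -0.    0.72  0.35]
```

View pics/w11.png

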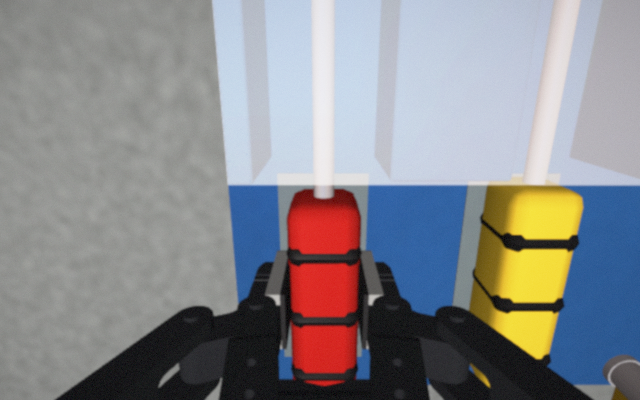

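Emit:
{"op": "send_rows", "data": {"motion": [[[0, 0, 0, 0.0004, 0.002, 0, 1], [0, 0, 0, 0.0008, 0.004, 0, 1], [0, 0, 0, 0.0011, 0.0055, 0, 1], [0, 0, 0, 0.0011, 0.0055, 0, 1], [0, 0, 0, 0.0011, 0.0055, 0, 1]]]}}

```text
time_s: 15.17
eef_pos: [468.6, 118.8, 22.7]
orientation: [0.704, -0.07, 0.07, -0.704]
force: [0.7, 0.1, -1.1]
grip_width: 26.2
```

Emit:
{"op": "send_rows", "data": {"motion": [[[0, 0, 0, 0, 0, -0.001, 1], [0, 0, 0, 0, 0, -0.0025, 1], [0, 0, 0, 0, 0, -0.0025, 1], [0, 0, 0, 0, 0, -0.0025, 1], [0, 0, 0, 0, 0, -0.0025, 0], [0, 0, 0, 0, 0, -0.0025, 0], [0, 0, 0, 0, 0, -0.0025, 0], [0, 0, 0, 0, 0, -0.0025, 0], [0, 0, 0, 0, 0, -0.0025, 0], [0, 0, 0, 0, 0, 0.02, 0], [0, 0, 0, 0, 0, 0.05, 0], [0, 0, 0, 0, 0, 0.09, 0], [0, 0, 0, -0.01, -0.05, 0.13, 0], [0, 0, 0, -0.02, -0.1, 0.17, 0], [0, 0, 0, -0.02, -0.1, 0.17, 0], [0, 0, 0, -0.02, -0.1, 0.17, 0]]]}}

```text
time_s: 16.5
eef_pos: [450.1, 15.2, 197.1]
orientation: [0.704, -0.068, 0.073, -0.703]
force: [-0.1, -0.1, -0.0]
grip_width: 42.9
```

```bash
python3 -c "
from h import *
wrist('w12')"
```

```text
t 16.5 tcp [450.1  15.2 197.1] jaw yaw -11.45 down [ 0.007 -0.003 -1.   ] w 42.9 F [-0.1 -0.1 -0. ] q [-0.06  0.17  1.82 -0.    1.14  0.14]
```

View pics/w12.png

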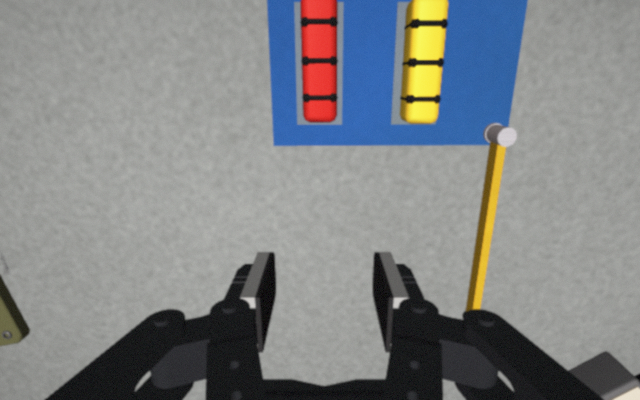

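```bash
python3 - <<'E'
from h import *
H=np.array([-109,-115.])
d=30
def fp(th,d): return H+190*np.array([-np.sin(th),np.cos(th)])-d*np.array([np.cos(th),np.sin(th)])
cx,cy=448.6,18.94
X=world(*fp(1.56,45));print("start",X,((X-[cx,cy])/1000).round(4))
X0=world(*fp(1.56,45))
for i,th in enumerate(np.arange(1.56,-0.05,-0.08)):
    X=world(*fp(th,18)); print(i,round(th,2),np.degrees(th-1.56).round(1),((X-X0)/1000).round(4).tolist(),X.round(0))
d=np.load("w12.npz")
for n,uv in [("rbutt",(320,123)),("ybutt",(421,124))]: print(n,rack(bp(d,uv,17)).round(1))
E
```

```text
start [ 613.84159209 -175.27726366] [ 0.1652 -0.1942]
0 1.56 0.0 [-0.0264, 0.0056] [ 587. -170.]
1 1.48 -4.6 [-0.0415, 0.0079] [ 572. -167.]
2 1.4 -9.2 [-0.0564, 0.0114] [ 557. -164.]
3 1.32 -13.8 [-0.0709, 0.0161] [ 543. -159.]
4 1.24 -18.3 [-0.085, 0.022] [ 529. -153.]
5 1.16 -22.9 [-0.0986, 0.0289] [ 515. -146.]
6 1.08 -27.5 [-0.1116, 0.0369] [ 502. -138.]
7 1.0 -32.1 [-0.1239, 0.046] [ 490. -129.]
8 0.92 -36.7 [-0.1354, 0.056] [ 478. -119.]
9 0.84 -41.3 [-0.1461, 0.0668] [ 468. -108.]
10 0.76 -45.8 [-0.1559, 0.0785] [458. -97.]
11 0.68 -50.4 [-0.1648, 0.091] [449. -84.]
12 0.6 -55.0 [-0.1726, 0.1041] [441. -71.]
13 0.52 -59.6 [-0.1793, 0.1178] [435. -57.]
14 0.44 -64.2 [-0.1849, 0.132] [429. -43.]
15 0.36 -68.8 [-0.1894, 0.1466] [424. -29.]
16 0.28 -73.3 [-0.1927, 0.1615] [421. -14.]
17 0.2 -77.9 [-0.1948, 0.1766] [419.   1.]
18 0.12 -82.5 [-0.1957, 0.1918] [418.  17.]
19 0.04 -87.1 [-0.1954, 0.2071] [418.  32.]
20 -0.04 -91.7 [-0.1938, 0.2223] [420.  47.]
rbutt [-99.1  41.1]
ybutt [-100.4  -46. ]
```

Emit:
{"op": "send_rows", "data": {"motion": [[[0, 0, 89, 0.1652, -0.1942, 0, 1], [0, 0, 89, 0.1652, -0.1942, 0, 1], [0, 0, 89, 0.1652, -0.1942, 0, 1], [0, 0, 89, 0.1652, -0.1942, 0, 1], [0, 0, 89, 0.1652, -0.1942, 0, 1], [0, 0, 89, 0.1652, -0.1942, 0, 1], [0, 0, 89, 0.1652, -0.1942, 0, 1], [0, 0, 89, 0.1652, -0.1942, 0, 1], [0, 0, 89, 0.1652, -0.1942, 0, 1], [0, 0, 89, 0.1652, -0.1942, 0, 1], [0, 0, 89, 0.1652, -0.1942, 0, 1], [0, 0, 89, 0.1652, -0.1942, 0, 1], [0, 0, 89, 0.1652, -0.1942, 0, 1], [0, 0, 89, 0.1652, -0.1942, 0, 1], [0, 0, 89, 0.1652, -0.1942, 0, 1], [0, 0, 89, 0.1652, -0.1942, -0.05, 1], [0, 0, 89, 0.1652, -0.1942, -0.08, 1], [0, 0, 89, 0.1652, -0.1942, -0.08, 1]]]}}

```text
time_s: 18.05
eef_pos: [608.4, -172.8, 105.3]
orientation: [-0.547, -0.44, 0.446, 0.556]
force: [-2.2, 1.4, -0.7]
grip_width: -0.0
```

```bash
python3 -c "
from h import *
wrist('w13')"
```

```text
t 18.05 tcp [ 608.4 -172.8  105.3] jaw yaw 77.59 down [-0.014  0.005 -1.   ] w -0.0 F [-2.2  1.4 -0.7] q [-0.34  0.51  1.54  0.    1.11 -1.7 ]
```

View pics/w13.png

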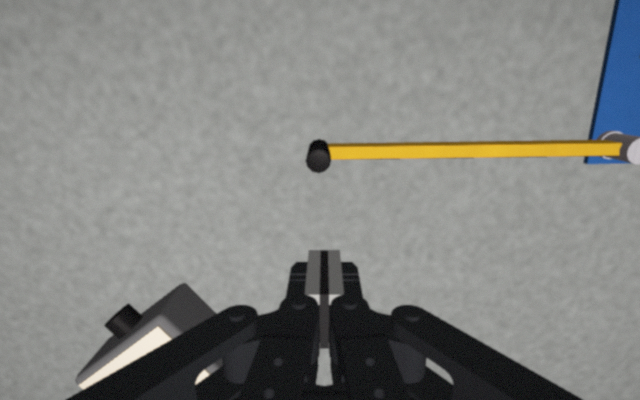

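Emit:
{"op": "send_rows", "data": {"motion": [[[0, 0, 0, 0, 0, -0.035, 1], [0, 0, 0, 0, 0, -0.06, 1], [0, 0, 0, 0, 0, -0.0725, 1], [0, 0, 0, 0, 0, -0.0725, 1], [0, 0, 0, 0, 0, -0.0725, 1], [0, 0, 0, -0.013, 0.003, -0.0725, 1], [0, 0, 0, -0.0264, 0.0056, -0.0725, 1], [0, 0, -2.3, -0.034, 0.0068, -0.0725, 1], [0, 0, -4.6, -0.0415, 0.0079, -0.0725, 1], [0, 0, -6.9, -0.049, 0.0096, -0.0725, 1], [0, 0, -9.2, -0.0564, 0.0114, -0.0725, 1], [0, 0, -11.5, -0.0636, 0.0137, -0.0725, 1], [0, 0, -13.8, -0.0709, 0.0161, -0.0725, 1], [0, 0, -16, -0.078, 0.019, -0.0725, 1], [0, 0, -18.3, -0.085, 0.022, -0.0725, 1], [0, 0, -18.3, -0.085, 0.022, -0.0725, 1]]]}}

```text
time_s: 19.43
eef_pos: [530.1, -153.9, 43.2]
orientation: [0.616, 0.351, -0.349, -0.613]
force: [-0.3, -0.1, -0.5]
grip_width: 0.2
```

```bash
python3 -c "
from h import *
wrist('w14')"
```

```text
t 19.4333 tcp [ 530.1 -153.9   43.2] jaw yaw 59.3 down [ 0.004 -0.002 -1.   ] w 0.2 F [-0.3 -0.1 -0.5] q [-0.36  0.49  1.79 -0.    0.85 -1.39]
```

View pics/w14.png

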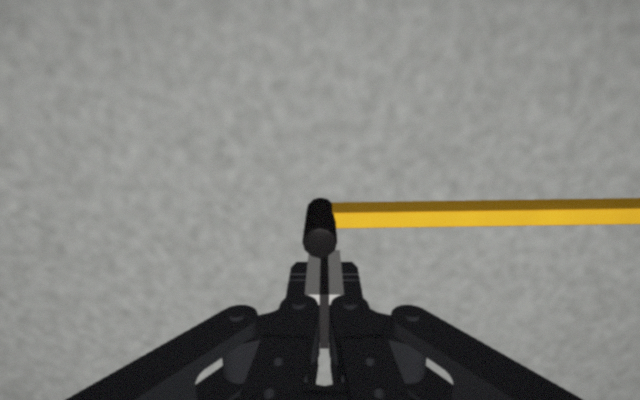

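Emit:
{"op": "send_rows", "data": {"motion": [[[0, 0, -2.3, -0.0068, 0.0035, -0.002, 1], [0, 0, -4.6, -0.0136, 0.0069, -0.002, 1], [0, 0, -6.9, -0.0201, 0.0109, -0.002, 1], [0, 0, -9.2, -0.0266, 0.0149, -0.002, 1], [0, 0, -11.5, -0.0328, 0.0195, -0.002, 1], [0, 0, -13.8, -0.0389, 0.024, -0.002, 1], [0, 0, -16.1, -0.0447, 0.029, -0.002, 1], [0, 0, -18.4, -0.0504, 0.034, -0.002, 1], [0, 0, -20.7, -0.0558, 0.0394, -0.002, 1], [0, 0, -23, -0.0611, 0.0448, -0.002, 1], [0, 0, -25.2, -0.066, 0.0507, -0.002, 1], [0, 0, -27.5, -0.0709, 0.0565, -0.002, 1], [0, 0, -29.8, -0.0754, 0.0628, -0.002, 1], [0, 0, -32.1, -0.0798, 0.069, -0.002, 1], [0, 0, -34.4, -0.0837, 0.0756, -0.002, 1], [0, 0, -36.7, -0.0876, 0.0821, -0.002, 1], [0, 0, -39, -0.091, 0.089, -0.002, 1], [0, 0, -41.3, -0.0943, 0.0958, -0.002, 1]]]}}

```text
time_s: 20.98
eef_pos: [436.8, -58.1, 39.8]
orientation: [0.699, 0.112, -0.109, -0.698]
force: [-0.5, -3.0, 2.1]
grip_width: 0.3
```

```bash
python3 -c "
from h import *
wrist('w15')"
```

```text
t 20.9833 tcp [436.8 -58.1  39.8] jaw yaw 18.03 down [ 0.004 -0.002 -1.   ] w 0.3 F [-0.5 -3.   2.1] q [-0.23  0.39  2.04 -0.    0.71 -0.54]
```

View pics/w15.png

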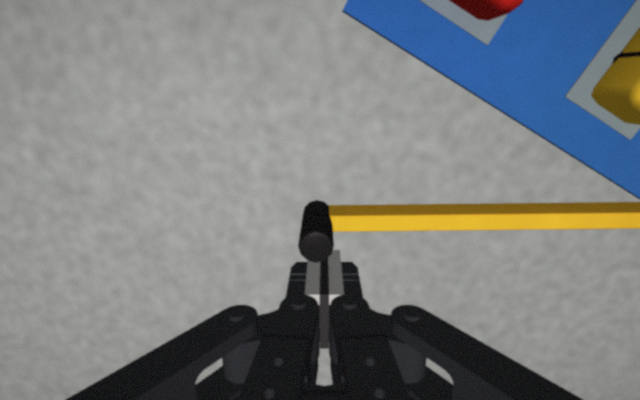

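Emit:
{"op": "send_rows", "data": {"motion": [[[0, 0, -2.3, -0.0028, 0.0071, 0, 1], [0, 0, -4.6, -0.0056, 0.0142, 0, 1], [0, 0, -6.9, -0.0079, 0.0215, 0, 1], [0, 0, -9.2, -0.0101, 0.0288, 0, 1], [0, 0, -11.5, -0.0118, 0.0363, 0, 1], [0, 0, -13.7, -0.0134, 0.0437, 0, 1], [0, 0, -16, -0.0145, 0.0513, 0, 1], [0, 0, -18.3, -0.0155, 0.0588, 0, 1], [0, 0, -20.6, -0.016, 0.0664, 0, 1], [0, 0, -22.9, -0.0164, 0.074, 0, 1], [0, 0, -25.2, -0.0163, 0.0817, 0, 1], [0, 0, -26.4, -0.0162, 0.0855, 0, 1], [0, 0, -26.4, -0.0162, 0.0855, 0, 1]]]}}

```text
time_s: 22.12
eef_pos: [420.2, 28.5, 39.3]
orientation: [-0.705, 0.05, -0.052, 0.705]
force: [-0.3, -0.6, -0.1]
grip_width: 0.1
```

```bash
python3 -c "
from h import *
wrist('w16')"
```

```text
t 22.1167 tcp [420.2  28.5  39.3] jaw yaw -8.23 down [ 0.003  0.    -1.   ] w 0.1 F [-0.3 -0.6 -0.1] q [-0.03  0.38  2.08  0.    0.69  0.11]
```

View pics/w16.png

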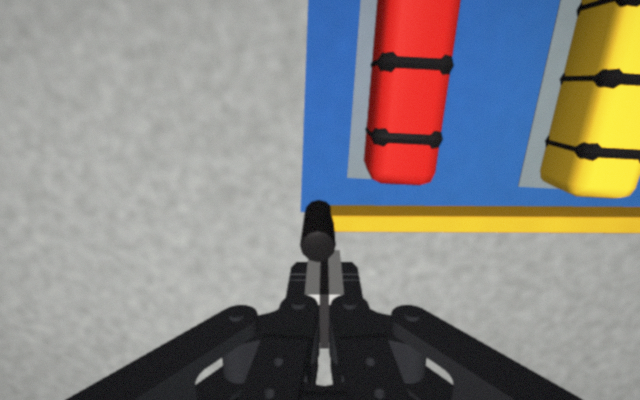

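Emit:
{"op": "send_rows", "data": {"motion": [[[0, 0, -1, 0.0004, 0.002, 0, 1], [0, 0, -2, 0.0008, 0.0039, 0, 1], [0, 0, -3, 0.0012, 0.0059, 0, 1], [0, 0, -3, 0.0016, 0.0078, 0, 1], [0, 0, -3, 0.002, 0.0098, 0, 1], [0, 0, -3, 0.002, 0.0098, 0, 1], [0, 0, -3, 0.002, 0.0098, 0, 1]]]}}

```text
time_s: 22.75
eef_pos: [420.2, 38.0, 38.2]
orientation: [-0.704, 0.07, -0.07, 0.704]
force: [0.1, -1.3, 0.9]
grip_width: -0.1
```

Emit:
{"op": "send_rows", "data": {"motion": [[[0, 0, 0, 0.0004, 0.002, 0, 1], [0, 0, 0, 0.0008, 0.0039, 0, 1], [0, 0, 0, 0.0008, 0.0039, 0, 1], [0, 0, 0, 0.0008, 0.0039, 0, 1]]]}}

```text
time_s: 23.08
eef_pos: [420.3, 38.6, 38.2]
orientation: [0.706, -0.069, 0.068, -0.702]
force: [-1.1, -17.6, 3.2]
grip_width: -0.2
```

```bash
python3 -c "
from h import *
wrist('w17')"
```

```text
t 23.0833 tcp [420.3  38.6  38.2] jaw yaw -11.1 down [-0.002 -0.005 -1.   ] w -0.2 F [ -1.1 -17.6   3.2] q [-0.    0.38  2.07 -0.01  0.69  0.2 ]
```

View pics/w17.png

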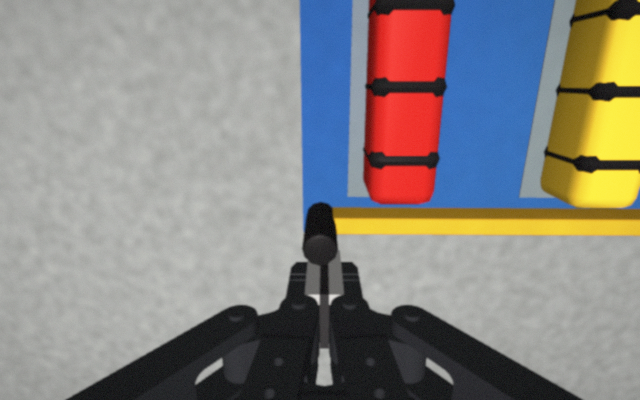

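Emit:
{"op": "send_rows", "data": {"motion": [[[0, 0, 0, -0.001, -0.005, 0, 1], [0, 0, 0, -0.002, -0.01, 0, 1], [0, 0, 0, -0.004, -0.03, 0, 1], [0, 0, 0, -0.004, -0.04, 0.03, 1], [0, 0, 0, 0, -0.05, 0.07, 1], [0, 0, 0, 0.01, -0.06, 0.11, 1], [0, 0, 0, 0.02, -0.07, 0.15, 1], [0, 0, 0, 0.02, -0.07, 0.16, 1], [0, 0, 0, 0.02, -0.07, 0.16, 1], [0, 0, 0, 0.02, -0.07, 0.16, 1], [0, 0, 0, 0.02, -0.07, 0.16, 1]]]}}

```text
time_s: 24.05
eef_pos: [439.6, -27.8, 197.0]
orientation: [-0.703, 0.071, -0.069, 0.704]
force: [-0.2, 0.4, -0.1]
grip_width: -0.3
```

```bash
python3 -c "
from h import *
wrist('w18')
from bench import get_image
d=get_image('top');np.savez('t18.npz',**d);cv2.imwrite('pics/t18.png',cv2.resize(d['image'][150:270,210:390],None,fx=4.4,fy=4.4,interpolation=2))
d=get_image('scene');np.savez('s18.npz',**d);cv2.imwrite('pics/s18.png',cv2.resize(d['image'][130:260,240:420],None,fx=4.4,fy=4.4,interpolation=2))
"
```

```text
t 24.05 tcp [439.6 -27.8 197. ] jaw yaw -11.32 down [-0.003  0.001 -1.   ] w -0.3 F [-0.2  0.4 -0.1] q [-0.16  0.16  1.83  0.    1.15  0.04]
```

View pics/w18.png

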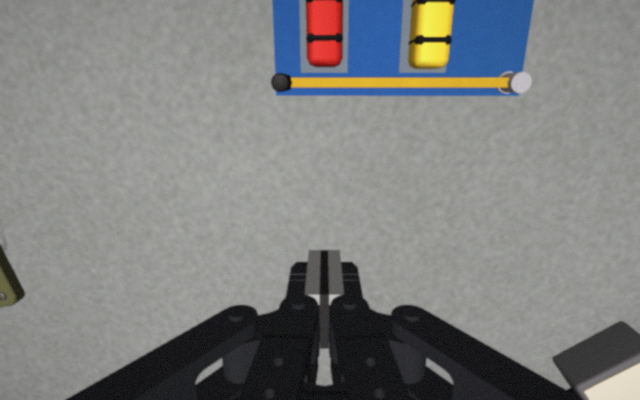

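View pics/t18.png

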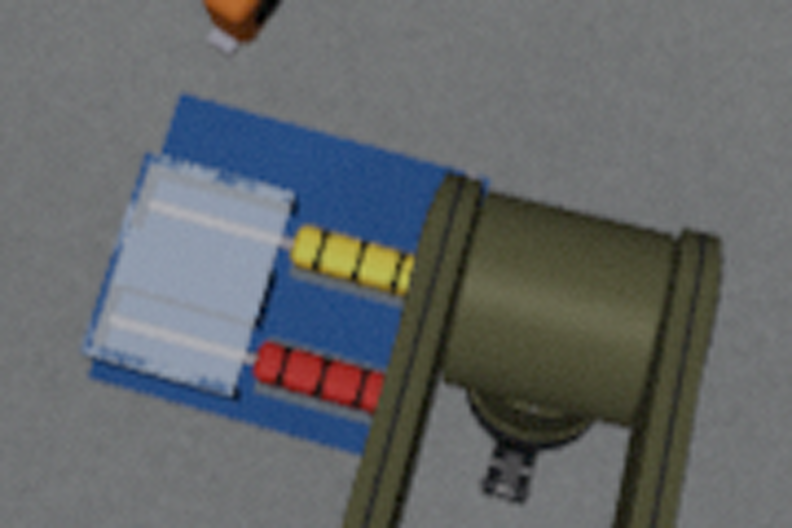

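View pics/s18.png

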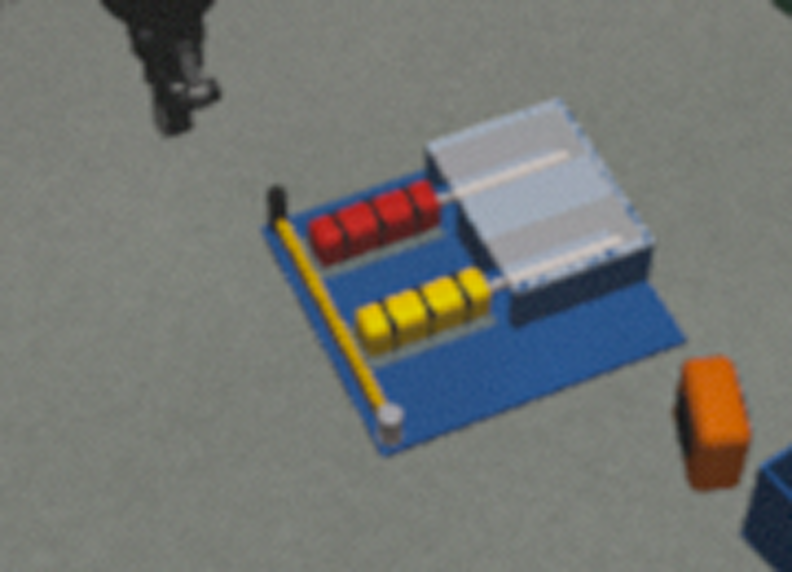

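```bash
python3 - <<'E'
from h import *
w=np.load("w18.npz");t=np.load("t18.npz")
tc=lambda u,v:(u/4.4+210-.4,v/4.4+150-.4)
for n,d,uv,z in [("rbutt",w,(325,67),17),("ybutt",w,(430,68),17),("post",w,(281,82),48),("hinge",w,(522,82),24),("barL",w,(292,83),24),("barR",w,(500,83),24),("rtip",t,tc(110,322),19),("ytip",t,tc(153,204),19),("rjoin",t,tc(256,358),19),("yjoin",t,tc(293,243),19)]:
    print(n,rack(bp(d,uv,z)).round(1))
E
```

```text
rbutt [-97.7  40.6]
ybutt [-98.7 -45.6]
post [-109.3   73.6]
hinge [-109.8 -119.1]
barL [-110.1   67.5]
barR [-110.5 -101.4]
rtip [103.3  45.1]
ytip [100.1 -42. ]
rjoin [-0.5 41.5]
yjoin [ -1.6 -42.2]
```

Everything checks out: the red tip is at rack x of about 102, lined up with the lane, and the keeper angle is close to 0.

```bash
python3 -c "
from bench import hand_in
print(hand_in())"
```

```text
the job is handed in; nothing more can be done
None
```

The red screwdriver is back in its own lane blade first, and the yellow keeper bar is shut. I handed the job in at about 24 s of robot time; hand-in reports no verdict.

**What I did:** I pulled the screwdriver out by its shaft and turned it 130° in the air. I then laid it on open bench and took it again by the handle, because the last joint cannot make a half turn in one go. From there I finished the turn, slid it in and let go. I pushed the keeper's post round with closed fingers until it met its stop, at about 18 N.

**Last checks, from the pictures, in rack coordinates:**

| Check | Measured | Wanted |
|---|---|---|
| Red butt | x about -98 mm, y about 41 mm | about -95 mm, with the keeper's inner face at -105 mm |
| Red tip | x about 102–103 mm, y about 45 mm | x between 93 and 112 mm, y between 20 and 64 mm |
| Keeper post | x about -109 mm, so the bar is at about 0 rad | below 0.06 rad |
| Yellow screwdriver | moved no more than 2–3 mm | no more than 15 mm |

- **Bystanders:** I did not re-measure the other things on the bench at the end. The arm stayed clear of them throughout.
- **Disagreements:** The scene and wrist cameras disagreed by about 5 mm on the red tip along the lane, so I went by the wrist and top views. I did not measure the red screwdriver's resting height. Just before letting go it was held less than 1 mm above the rack floor.

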